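Load the reagent carrier and uncap the stock bottle of unknown thread hand

TASK

Stand the two amber bottles upright in the two empty cells of the grey bottle carrier, one per cell, and let go of them. Only then open the square stock bottle that wears the ribbed screw cap: nobody knows whether its thread is right- or left-handed, so try the cap both ways; it turns only the way that loosens it, and a short turn frees it to be lifted straight off. Finish holding that cap level in the gripper with its underside at least 5 cm above the bottle's mouth - it must not be put down or let go - and leave everything else standing where it is.

Things in the scene. Friction and masses are not known exactly. Their poses are not given: they have to be found in the camera images.
- carrier: grey plastic bottle carrier, fixed on the bench, 160 x 238 x 34 mm (its x, y, z), origin at the centre of its underside. 2 x 3 open square cells, 74 mm wide, walls 4 mm thick and 34 mm high, cell floor 5 mm above the origin. Cell centres: x = -39 or +39 mm, y = -78, 0 or +78 mm in its frame. Two cells hold square stock bottles, two the beaker and small bottle, two are empty, changing each time
- mouth (a point): centre of the mouth of the stock bottle that wears the ribbed cap, always in the carrier's cell (+39, 0), 113 mm above the bench. Whitish square bottle, body 64 x 64 mm and 66 mm high, sloping shoulder up to 81 mm, neck above it up to 108 mm (heights from the cell floor). It is held fast in its cell and can neither turn nor lift
- ports (a point): top centre of the smooth white closure (47 mm in diameter) of the other, like stock bottle, always in the carrier's cell (-39, +78); 116 mm above the bench, with two hose ports and a plug rising 14 mm more. Fixed; leave it alone
- cell_1: centre of the floor of one empty cell of the carrier (74 x 74 mm, walls rise 29 mm above this floor); axes as the carrier's
- cell_2: centre of the floor of the other empty cell of the carrier, likewise
- amber_1: brown-black amber glass bottle, round, 42 mm in diameter and 70 mm high to its rounded shoulder, with a black screw cap 26 mm in diameter from 70 to 89 mm (this cap does not come off); 75 g; origin at the centre of its underside, z up. Can be gripped by its cap or round its body. Starts standing on the bench
- amber_2: a second amber bottle of the same size and shape; either may go in either empty cell
- cap: mid-grey ribbed screw cap, round, 49 mm in diameter, 26 mm high, 35 g, on the stock bottle. Origin at the centre of its lower rim, z up; screwed home this is 91 mm above the bench and its top 117 mm. Three lugs inside run under three short thread ramps of the neck. It opens anticlockwise from above (right-hand, yaw grows) or clockwise (left-hand), differently each time and not to be seen
- cap_bar (a point): outer end of a small raised bar on the cap's top, 17 mm from its axis along its x: shows how far it has turned. Towards tight the cap is blocked after less than 0.1 rad and the fingers slip round it. Towards loose it turns easily; between 1.15 and 1.45 rad from home it lifts straight off; a stop ends the turn at about 1.6 rad. It does not rise by itself as it turns
- beaker: glass beaker, 59 mm in diameter, 72 mm high, standing loose in a cell of the carrier; origin at the centre of its underside. To be left standing
- bottle_small: small white screw-cap bottle, 36 mm in diameter, 75 mm high, standing loose in a cell of the carrier; origin at the centre of its underside. To be left standing
- timer: white bench timer, 62 x 66 x 20 mm, lying on the bench; origin at the centre of its underside. To be left where it is
- petri_dish: clear round dish, 62 mm in diameter, 14 mm high, on the bench; origin at the centre of its underside. To be left where it is
- tube: 15 ml conical plastic tube lying on the bench, 22 x 113 x 23 mm (along its y); origin at the centre of its underside. To be left where it is
- marker: marker pen lying on the bench, 12 x 138 x 14 mm (along its y); origin at the centre of its underside. To be left where it is
There are look-alikes about, which are no part of the job. What is shaped like the amber_2 but blue is not meant.

How it is judged:
By the outcome, as a careful person would: the job done as asked, in the order asked, and still so for the second after the job is handed in, while the arm keeps its last pose, push and grip.
It also fails if it takes over 64 s, if anything falls off the work surface, if the arm or the gripper's body presses on something with over 40 N, if the wrist force passes 120 N, or if a joint passes its speed limit or range.

ROBOT

A 6-joint arm with a two-finger parallel gripper is mounted at the origin on a cart in front of the work surface, level with it; the furniture and walls round the work are solid. World frame = base frame: x ahead of the robot, y to its left, z up, the work surface at z = 0. Lengths are in m, angles in rad, forces in N, time in s.
With the tool pointing down it reaches from about 0.35 to 0.875 m from the base axis. Payload 4.2 kg.
Tool frame: the origin (TCP) lies at the very end of the fingers, on their centre line; the grasp point (between the pads) lies arm.grip_point_offset behind it (arm.grip_point_offset is the distance from the TCP to the grasp point, in m); z points along the fingers, x is the direction in which the jaws open and shut, and the axes are right-handed (so a half turn about z gives the same grasp; the last joint's range is limited). The gripper opens to 85 mm and grips with 20 to 120 N. Pads are 22 mm wide; open, the fingers measure 114 mm over their backs; the gripper's body (76 mm by 85 mm) begins 54 mm behind the grasp point. The pads swing forward as they close: fully open they stand 13 mm farther back than shut.
Start: joints at [1.411, 0.385, 0.008, 0, -1.194, -0.259], TCP at [0.254, 0.571, 0.231] pointing down, gripper open.
Joint ranges: [-3.14, 3.14], [-1.21, 2.06], [-1.07, 1.41], [-3.16, 2.05], [-2.99, -0.16], [-3.1, 3.1]. Speed limits (rad/s): [2.79, 2.79, 3.14, 3.14, 3.14, 3.14].

INTERFACE

Orientations are given as a rotation vector (axis times angle).
In Python, from plant import arm gives the robot as it stands.
- The arm moves only by the tool carry_out, never from a script. Its argument "moves" is a list of rows, each an object of numbers: "dx", "dy", "dz": the shift along the tool's x, y, z in m; "yaw": the turn about the tool's z in rad. A call has 1 to 20 rows; each row shifts and turns the pose as measured when the row begins, along the tool's axes as they then stand; what a row does not reach is not made up. A row lasts 1/12 s, in which the tool goes at most 41.7 mm and 7.16 degrees, less where a joint would pass 70% of its speed; a pose out of reach is approached as far as the arm can. A call is refused whole if a number of a shift passes 0.0417 or a number of a turn 0.125, either way. A call with a gripper value outside its range is refused whole. "gripper" is the finger opening in m, from 0 to 0.0854, set as the call begins (left out, the last holds). The fingers move at their own pace and stop on an object; "force" is the grip in N (left out, the last holds). Time passes only in rows, so rows that do not move let the fingers close. It gives the time, the measured TCP pose, the force and the opening at its end, in the units of the state.
- arm.state(): the state, without advancing time (a new reading comes with each control period).
- arm.snapshot(name): name is "scene" or "top" or "wrist"; returns a dict with "frame" (400x640x3 uint8, blue, green, red), "depth" (400x640 float32, m along the optical axis (not along the pixel's ray), 0 where there is no reading), "mtx" (3x3 intrinsics, pixels), "pose" (4x4, takes a point from camera to world coordinates). Camera axes: x right, y up, looking along -z (the intrinsics and any distortion apply to the point x, -y, -z); pixel columns grow to the right and rows downward; lengths in m; the calibration is good to about 2 mm. A picture is of the moment at which its call begins.
- arm.finish_job(): hands the job in, once; it reports no verdict.
The state is a dict: "time": time; "qpos": joint angles; "qvel": joint speeds; "effort": joint torques, N m; "position": TCP position; "eef_rot": TCP orientation; "ft_force": force on the tool from outside, world axes, zero at the start; "moment": the same for the moment, N m; "grip_width": finger opening in m.
Only numpy, scipy, OpenCV 4.12 (cv2) and the standard library are available. Lean on these libraries where they do the work, as an engineer would, in place of code of your own. Each camera call takes 0.05 s, during which the arm holds its last target. There are 200 camera calls.

## Working session

There is one attempt and no reset: what is moved stays moved. The work goes in short steps, Python scripts to look and compute and a tool call to move; the robot and the scene stay as the last step left them, time stands still between calls to the robot, and variables do not carry over. Pictures are saved under pics/ and viewed, about 8 in all and at most 12, crops included, and the job is handed in when it is done.

Besides the shell and the picture viewer there is one more tool, called in YAML: its name, and indented under it one key for each argument. carry_out: Moves the arm, as the interface text tells. Its arguments: {"type":"object","properties":{"moves":{"type":"array","items":{"type":"object","properties":{"dx":{"type":"number"},"dy":{"type":"number"},"dz":{"type":"number"},"yaw":{"type":"number"}}}},"gripper":{"type":"number"},"force":{"type":"number"}},"required":["moves"]}

```bash
mkdir -p pics; ls
cat > h.py <<'E'
import numpy as np, cv2
from plant import arm
def cloud(s):
    d=s["depth"];K=s["mtx"];v,u=np.mgrid[:400,:640]
    x=(u-K[0,2])/K[0,0]*d;y=(v-K[1,2])/K[1,1]*d
    P=np.stack([x,-y,-d,np.ones_like(d)],-1)@s["pose"].T
    P[d==0]=np.nan
    return P[...,:3]
def ray(s,u,v,z):
    K=s["mtx"];r=s["pose"][:3,:3]@np.array([(u-K[0,2])/K[0,0],-(v-K[1,2])/K[1,1],-1]);o=s["pose"][:3,3]
    return o+r*(z-o[2])/r[2]
E
python3 - <<'E'
from h import *
print(arm.state(),arm.grip_point_offset)
for n in("top","scene"):
    s=arm.snapshot(n);np.savez(n+".npz",**s);cv2.imwrite(f"pics/{n}0.png",s["frame"]);print(n,s["mtx"],s["pose"].round(3),s.keys())
E
```

```text
pics
{'time': 0.0, 'qpos': array([ 1.41058176e+00,  3.85553253e-01,  6.62914027e-03, -4.89980983e-04,
       -1.19398428e+00, -2.58591258e-01]), 'qvel': array([-2.90866303e-05,  7.05690624e-04, -2.72028333e-04,  5.69464069e-04,
        1.64304361e-03, -5.66186102e-04]), 'effort': array([-1.48012555e-04, -3.92293632e+01,  1.88401741e+01,  4.18619379e+00,
       -4.63501914e-03, -4.63207073e-07]), 'position': array([0.25392209, 0.57046177, 0.2302262 ]), 'eef_rot': array([ 1.70993579e+00, -2.63338031e+00,  1.97696340e-03]), 'ft_force': array([ 0.50815297, -0.82244319, -0.53231352]), 'moment': array([ 0.00700136, -0.00288322,  0.03066859]), 'grip_width': 0.08521219691584109} 0.0187
top [[440.77614718   0.         316.78466441]
 [  0.         440.77614718 202.42997449]
 [  0.           0.           1.        ]] [[-0.     0.991 -0.134  0.34 ]
 [-1.     0.     0.002  0.009]
 [ 0.002  0.134  0.991  1.192]
 [ 0.     0.     0.     1.   ]] dict_keys(['frame', 'depth', 'mtx', 'pose'])
scene [[493.17730404   0.         311.54624702]
 [  0.         493.17730404 191.63975193]
 [  0.           0.           1.        ]] [[-0.591  0.656 -0.47  -0.092]
 [-0.807 -0.476  0.349  0.471]
 [ 0.005  0.586  0.81   1.144]
 [ 0.     0.     0.     1.   ]] dict_keys(['frame', 'depth', 'mtx', 'pose'])
```

View pics/top0.png

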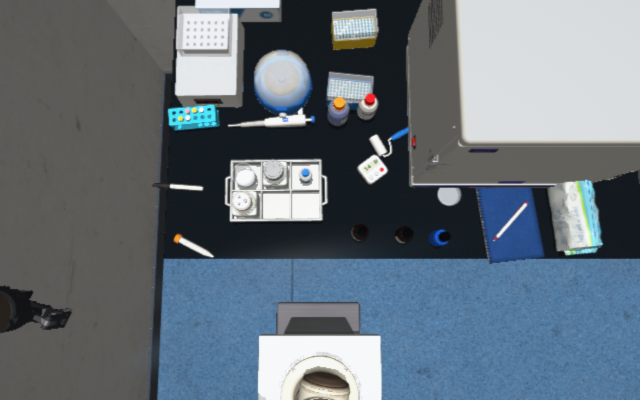

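View pics/scene0.png

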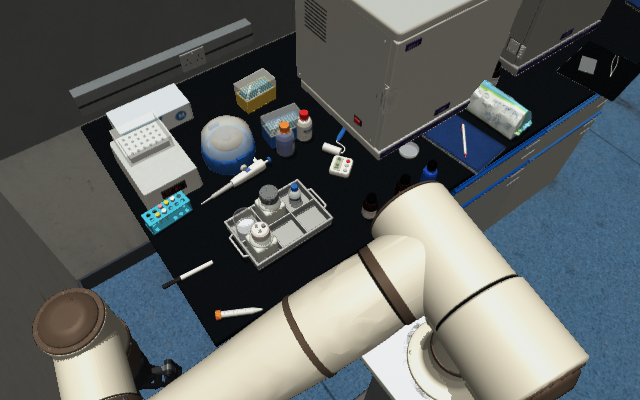

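The top view shows dark bottles at (360,232) and (404,234), and a blue look-alike at (440,238). The carrier is at about (276,190), with the ribbed cap at (274,172), the ports at (242,204), and empty cells at (276,205) and (308,205). Next I'll measure these and check an enlarged crop.

Run:
```python
from h import *
s=dict(np.load("top.npz"));P=cloud(s);f=s["frame"]
c=cv2.resize(f[150:265,215:465],None,fx=3.2,fy=3.2,interpolation=cv2.INTER_CUBIC)
c=np.clip(c.astype(float)*1.6+15,0,255).astype(np.uint8);cv2.imwrite("pics/crop1.png",c)
Z=P[...,2]
# carrier rim: z 28..38mm, in region
v,u=np.mgrid[:400,:640]
reg=(u>215)&(u<340)&(v>150)&(v<230)
m=reg&(abs(Z-.034)<.006)
p=P[m][:,:2].astype(np.float32);print("rim",len(p),p.min(0),p.max(0),cv2.minAreaRect(p))
def circ(name,m):
    n,l,st,ce=cv2.connectedComponentsWithStats(m.astype(np.uint8))
    for i in range(1,n):
        if st[i,4]>25:
            q=P[l==i];(cx,cy),r=cv2.minEnclosingCircle(q[:,:2].astype(np.float32))
            print(name,ce[i].round(1),st[i,4],"circ",round(cx,4),round(cy,4),round(r,4),"z",np.nanmedian(q[:,2]).round(4),"med",np.median(q[:,:2],0).round(4), "bgr",f[l==i].mean(0).round())
circ("captop",reg&(abs(Z-.117)<.008))
circ("tall",reg&(Z>.06)&(Z<.104))
reg2=(u>340)&(u<465)&(v>215)&(v<258)
circ("ambcap",reg2&(Z>.08)); circ("amb",reg2&(Z>.03)&(Z<.2))
circ("obj",reg2&(Z>.012))
for uv in [(360,232),(404,234),(440,238)]: print(uv,ray(s,*uv,.089).round(4))
s2=dict(np.load("scene.npz"));P2=cloud(s2)
for nm,a in(("top",P),("scene",P2)):
  for lo,hi,b in((.112,.122,(.25,.7,-.1,.35)),(.084,.094,(.2,.4,-.4,.0))):
    x,y,z=a[...,0],a[...,1],a[...,2];mm=(z>lo)&(z<hi)&(x>b[0])&(x<b[1])&(y>b[2])&(y<b[3])
    n,l,st,ce=cv2.connectedComponentsWithStats(mm.astype(np.uint8))
    for i in range(1,n):
      if st[i,4]>15: q=a[l==i];print(nm,lo,ce[i].round(),st[i,4],q.mean(0).round(4),(q.min(0)+q.max(0))[:2].round(4)/2,np.ptp(q,axis=0).round(3))
```

```text
rim 1409 [ 0.44721264 -0.01771487] [0.6157823  0.25304267] ((0.5313859581947327, 0.11724437773227692), (0.1662612110376358, 0.2708416283130646), 0.8586316704750061)
captop [272.5 169.2] 313 circ 0.5698 0.1174 0.0252 z 0.1172 med [0.5692 0.1165] bgr [196. 196. 193.]
captop [241.1 200.6] 260 circ 0.4918 0.1944 0.0232 z 0.1154 med [0.49   0.1935] bgr [231. 231. 233.]
tall [275.7 176.8] 297 circ 0.5695 0.1176 0.0413 z 0.0717 med [0.5509 0.1053] bgr [176. 181. 179.]
tall [241.3 172.5] 136 circ 0.5663 0.1995 0.0295 z 0.0754 med [0.5735 0.2055] bgr [183. 183. 183.]
tall [304.8 173.1] 88 circ 0.5699 0.0393 0.015 z 0.0689 med [0.5676 0.0378] bgr [214. 170. 127.]
tall [246.4 204.9] 328 circ 0.4905 0.1954 0.0411 z 0.0721 med [0.4771 0.1794] bgr [190. 196. 194.]
ambcap [361.3 230.7] 83 circ 0.4182 -0.1047 0.0127 z 0.0881 med [ 0.4175 -0.1037] bgr [13. 12. 12.]
ambcap [407.3 232.6] 87 circ 0.4138 -0.2203 0.0132 z 0.0881 med [ 0.4125 -0.2191] bgr [13. 11. 10.]
ambcap [444.5 236.2] 90 circ 0.4049 -0.3137 0.0132 z 0.0877 med [ 0.4047 -0.3123] bgr [23. 14.  9.]
amb [359.7 231.7] 211 circ 0.4184 -0.10
[... 489 characters left out ...]
2 0.0214 z 0.0603 med [ 0.4023 -0.3046] bgr [95. 44. 17.]
(360, 232) [ 0.4147 -0.101   0.089 ]
(404, 234) [ 0.4097 -0.2111  0.089 ]
(440, 238) [ 0.3997 -0.3009  0.089 ]
top 0.112 [272. 169.] 307 [0.5692 0.1176 0.1173] [0.5693  0.11755] [0.048 0.047 0.009]
top 0.112 [241. 201.] 230 [0.4905 0.1944 0.1157] [0.4909 0.1945] [0.043 0.045 0.01 ]
top 0.084 [445. 239.] 27 [ 0.3969 -0.3138  0.0885] [ 0.3961 -0.3139] [0.008 0.02  0.008]
scene 0.112 [268. 192.] 241 [0.5681 0.119  0.1167] [0.5704  0.11885] [0.051 0.049 0.01 ]
scene 0.112 [260. 229.] 195 [0.4888 0.1962 0.116 ] [0.49    0.19555] [0.044 0.045 0.01 ]
scene 0.084 [434. 165.] 18 [ 0.3952 -0.3119  0.0876] [ 0.39475 -0.31295] [0.009 0.019 0.009]
```

View pics/crop1.png

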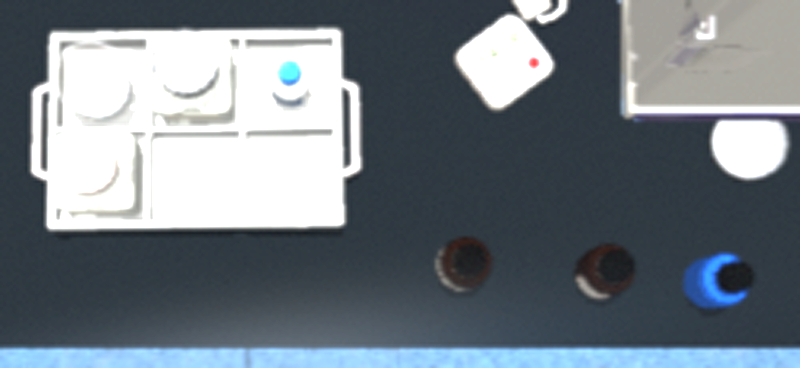

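The crop confirms it: the brown-black bottles at crop (465,262) and (606,270) are the amber ones, and the bright blue one at (720,278) is not. The sizes check out: cap radius 13 mm, body radius 21 mm, top at z 88 mm.

Estimates:
- **Ambers:** (0.418,-0.105) and (0.413,-0.2205).
- **Carrier:** yaw about 0.012.
- **Cap:** (0.5695,0.118).
- **Empty cells:** (0.4915,0.117) and (0.4925,0.0387).

carry_out:
  moves:
    - {"yaw": -0.105}
    - {"yaw": -0.105}
    - {"yaw": -0.105}
    - {"yaw": -0.105}
    - {"dx": 0.039,"dy": -0.0096}
    - {"dx": 0.039,"dy": -0.0096}
    - {"dx": 0.039,"dy": -0.0096}
    - {"dx": 0.039,"dy": -0.0096}
    - {"dx": 0.039,"dy": -0.0096}
    - {"dx": 0.039,"dy": -0.0096}
    - {"dx": 0.039,"dy": -0.0096}
    - {"dx": 0.039,"dy": -0.0096}
    - {"dx": 0.039,"dy": -0.0096}
    - {"dx": 0.039,"dy": -0.0096}
    - {"dx": 0.039,"dy": -0.0096}
    - {"dx": 0.039,"dy": -0.0096}
    - {"dx": 0.039,"dy": -0.0096}
    - {"dx": 0.039,"dy": -0.0096}
  gripper: 0.085
  force: 30

```text
$.moves[0]: bad value
```

```bash
cat >> h.py <<'E'
from scipy.spatial.transform import Rotation as R
def to(x,y,z,head=-1.5708):
    s=arm.state();M=R.from_rotvec(s["eef_rot"]).as_matrix()
    h=np.arctan2(M[1,0],M[0,0])
    print("t",round(s["time"],2),"pos",s["position"].round(4),"head",round(h,4),"tilt",M[:,2].round(3),"grip",round(s["grip_width"],4),"F",s["ft_force"].round(1),"M",s["moment"].round(2),"q",s["qpos"].round(2))
    print("tool delta now",(M.T@(np.array([x,y,z])-s["position"])).round(4),"yaw",round(-((head-h+np.pi)%(2*np.pi)-np.pi),4))
E
python3 -c "
from h import *
to(.4184,-.1047,.13)"
```

```text
t 0.1 pos [0.2539 0.5705 0.2303] head -1.9897 tilt [-0.001 -0.002 -1.   ] grip 0.0852 F [-1.5  0.4 -0.1] M [-0.01  0.01 -0.02] q [ 1.41  0.39  0.01 -0.   -1.19 -0.26]
tool delta now [ 0.5497 -0.4249  0.1014] yaw -0.4189
```

carry_out:
  moves:
    - {"dx": 0,"dy": 0,"dz": 0,"yaw": -0.105}
    - {"dx": 0,"dy": 0,"dz": 0,"yaw": -0.105}
    - {"dx": 0,"dy": 0,"dz": 0,"yaw": -0.105}
    - {"dx": 0,"dy": 0,"dz": 0,"yaw": -0.105}
    - {"dx": 0.039,"dy": -0.0096,"dz": 0,"yaw": 0}
    - {"dx": 0.039,"dy": -0.0096,"dz": 0,"yaw": 0}
    - {"dx": 0.039,"dy": -0.0096,"dz": 0,"yaw": 0}
    - {"dx": 0.039,"dy": -0.0096,"dz": 0,"yaw": 0}
    - {"dx": 0.039,"dy": -0.0096,"dz": 0,"yaw": 0}
    - {"dx": 0.039,"dy": -0.0096,"dz": 0,"yaw": 0}
    - {"dx": 0.039,"dy": -0.0096,"dz": 0,"yaw": 0}
    - {"dx": 0.039,"dy": -0.0096,"dz": 0,"yaw": 0}
    - {"dx": 0.039,"dy": -0.0096,"dz": 0,"yaw": 0}
    - {"dx": 0.039,"dy": -0.0096,"dz": 0,"yaw": 0}
    - {"dx": 0.039,"dy": -0.0096,"dz": 0,"yaw": 0}
    - {"dx": 0.039,"dy": -0.0096,"dz": 0,"yaw": 0}
    - {"dx": 0.039,"dy": -0.0096,"dz": 0,"yaw": 0}
    - {"dx": 0.039,"dy": -0.0096,"dz": 0,"yaw": 0}
  gripper: 0.085
  force: 30

```text
time: 1.6
position: [0.3989, 0.0113, 0.2262]
eef_rot: [2.252, -2.169, 0.009]
ft_force: [2.1, 0.4, 0.2]
grip_width: 0.0855
```

```bash
python3 -c "
from h import *
to(.4184,-.1047,.13)"
```

```text
t 1.6 pos [0.3989 0.0113 0.2262] head -1.5333 tilt [-0.006 -0.015 -1.   ] grip 0.0855 F [2.1 0.4 0.2] M [ 0.07 -0.15 -0.03] q [ 0.45 -0.   -0.51  0.01 -1.08  1.15]
tool delta now [ 0.1152 -0.0157  0.0978] yaw 0.0375
```

carry_out:
  moves:
    - {"dx": 0.039,"dy": -0.004,"dz": 0.01,"yaw": 0.01}
    - {"dx": 0.039,"dy": -0.004,"dz": 0.02,"yaw": 0.01}
    - {"dx": 0.03,"dy": -0.004,"dz": 0.02,"yaw": 0.01}
    - {"dx": 0,"dy": 0,"dz": 0,"yaw": 0}

```text
time: 1.93
position: [0.4139, -0.1031, 0.1787]
eef_rot: [2.213, -2.216, 0.013]
ft_force: [-0.2, 0.5, -0.5]
grip_width: 0.085
```

```bash
python3 -c "
from h import *
to(.4184,-.1047,.13)"
```

```text
t 1.93 pos [ 0.4139 -0.1031  0.1787] head -1.5721 tilt [-0.001 -0.013 -1.   ] grip 0.085 F [-0.2  0.5 -0.5] M [ 0.08  0.05 -0.  ] q [ 0.15  0.09 -0.54  0.02 -0.94  1.41]
tool delta now [ 0.0009 -0.0045  0.0487] yaw -0.0013
```

carry_out:
  moves:
    - {"dx": 0.001,"dy": -0.0045,"dz": 0.005,"yaw": 0}
    - {"dx": 0,"dy": 0,"dz": 0.036,"yaw": 0}
    - {"dx": 0,"dy": 0,"dz": 0.036,"yaw": 0}
    - {"dx": 0,"dy": 0,"dz": 0.036,"yaw": 0}
    - {"dx": 0,"dy": 0,"dz": 0.025,"yaw": 0}
    - {"dx": 0,"dy": 0,"dz": 0,"yaw": 0}

```text
time: 2.43
position: [0.4241, -0.1055, 0.0381]
eef_rot: [2.219, -2.222, 0.026]
ft_force: [-0.3, 0.0, 0.0]
grip_width: 0.0849
```

```bash
python3 -c "
from h import *
to(.4184,-.1047,.03)"
```

```text
t 2.43 pos [ 0.4241 -0.1055  0.0381] head -1.5724 tilt [ 0.011 -0.013 -1.   ] grip 0.0849 F [-0.3  0.   0. ] M [ 0.05  0.11 -0.01] q [ 0.14  0.33 -0.7   0.03 -0.53  1.4 ]
tool delta now [-0.0009  0.0058  0.008 ] yaw -0.0016
```

carry_out:
  moves:
    - {"dx": -0.001,"dy": 0.0058,"dz": 0.004,"yaw": 0}
    - {"dx": 0,"dy": 0.001,"dz": 0.004,"yaw": 0}
    - {"dx": 0,"dy": 0,"dz": 0,"yaw": 0}

```text
time: 2.68
position: [0.4187, -0.1026, 0.0307]
eef_rot: [2.224, -2.217, 0.027]
ft_force: [1.0, -0.1, 0.6]
grip_width: 0.085
```

carry_out:
  moves:
    - {"dx": 0,"dy": 0,"dz": 0,"yaw": 0}
    - {"dx": 0,"dy": 0,"dz": 0,"yaw": 0}
    - {"dx": 0,"dy": 0,"dz": 0,"yaw": 0}
    - {"dx": 0,"dy": 0,"dz": 0,"yaw": 0}
    - {"dx": 0,"dy": 0,"dz": 0,"yaw": 0}
    - {"dx": 0,"dy": 0,"dz": 0,"yaw": 0}
    - {"dx": 0,"dy": 0,"dz": 0,"yaw": 0}
    - {"dx": 0,"dy": 0,"dz": 0,"yaw": 0}
  gripper: 0.03
  force: 30

```text
time: 3.35
position: [0.4228, -0.1017, 0.0363]
eef_rot: [-2.219, 2.209, -0.041]
ft_force: [-0.2, 0.4, -0.1]
grip_width: 0.0404
```

```bash
python3 -c "
from h import *
to(.4184,-.1047,.03)"
```

```text
t 3.35 pos [ 0.4228 -0.1017  0.0363] head -1.5665 tilt [ 0.025 -0.011 -1.   ] grip 0.0404 F [-0.2  0.4 -0.1] M [0.02 0.   0.08] q [ 0.15  0.32 -0.72  0.03 -0.5   1.4 ]
tool delta now [0.0029 0.0046 0.0062] yaw 0.0043
```

carry_out:
  moves:
    - {"dx": 0,"dy": 0,"dz": -0.03,"yaw": 0}
    - {"dx": 0,"dy": 0,"dz": -0.035,"yaw": 0}
    - {"dx": 0,"dy": 0,"dz": -0.035,"yaw": 0}
    - {"dx": -0.03,"dy": -0.005,"dz": -0.02,"yaw": 0}
    - {"dx": -0.036,"dy": -0.01,"dz": 0,"yaw": 0}
    - {"dx": -0.036,"dy": -0.01,"dz": 0,"yaw": 0}
    - {"dx": -0.036,"dy": -0.01,"dz": 0,"yaw": 0}
    - {"dx": -0.036,"dy": -0.01,"dz": 0,"yaw": 0}
    - {"dx": -0.03,"dy": -0.01,"dz": 0,"yaw": 0}

```text
time: 4.1
position: [0.4726, 0.1066, 0.1598]
eef_rot: [-2.205, 2.227, -0.03]
ft_force: [0.4, -1.0, -1.1]
grip_width: 0.04
```

```bash
python3 -c "
from h import *
to(.4915,.117,.12)"
```

```text
t 4.1 pos [0.4726 0.1066 0.1598] head -1.5809 tilt [ 0.018 -0.009 -1.   ] grip 0.04 F [ 0.4 -1.  -1.1] M [-0.03 -0.06 -0.03] q [ 0.57  0.21 -0.45  0.02 -0.9   0.98]
tool delta now [-0.0109 -0.018   0.0401] yaw -0.0101
```

carry_out:
  moves:
    - {"dx": -0.0109,"dy": -0.015,"dz": 0,"yaw": -0.01}
    - {"dx": 0,"dy": 0,"dz": 0.03,"yaw": 0}
    - {"dx": 0,"dy": 0,"dz": 0.02,"yaw": 0}

```text
time: 4.35
position: [0.4947, 0.1265, 0.1128]
eef_rot: [-2.218, 2.196, -0.036]
ft_force: [-1.2, -0.7, -1.4]
grip_width: 0.0398
```

```bash
python3 -c "
from h import *
to(.4915,.117,.06)
s=arm.snapshot('wrist');cv2.imwrite('pics/w1.png',s['frame'])
s=arm.snapshot('top');cv2.imwrite('pics/t1.png',cv2.resize(s['frame'][140:270,200:470],None,fx=2.9,fy=2.9))"
```

```text
t 4.35 pos [0.4947 0.1265 0.1128] head -1.5608 tilt [ 0.031 -0.002 -1.   ] grip 0.0398 F [-1.2 -0.7 -1.4] M [-0.16  0.21  0.01] q [ 0.58  0.3  -0.46  0.03 -0.78  0.98]
tool delta now [0.0094 0.0049 0.0526] yaw 0.01
```

View pics/w1.png

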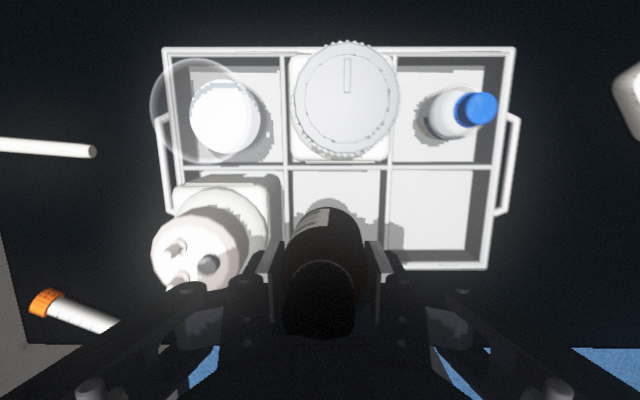

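The wrist view shows the amber bottle upright between the jaws at (325,270) over the empty middle cell. The cap's bar is at (347,75) and points to world +x.

carry_out:
  moves:
    - {"dx": 0.0085,"dy": 0.006,"dz": 0.015,"yaw": 0.008}
    - {"dx": 0,"dy": 0.002,"dz": 0.025,"yaw": 0}
    - {"dx": 0,"dy": 0.001,"dz": 0.015,"yaw": 0}

```text
time: 4.7
position: [0.4897, 0.1173, 0.0601]
eef_rot: [-2.207, 2.202, -0.041]
ft_force: [0.3, -0.3, -0.8]
grip_width: 0.0402
```

```bash
python3 -c "
from h import *
to(.4915,.117,.04)"
```

```text
t 4.7 pos [0.4897 0.1173 0.0601] head -1.5684 tilt [ 0.035 -0.001 -0.999] grip 0.0402 F [ 0.3 -0.3 -0.8] M [0.02 0.14 0.  ] q [ 0.57  0.37 -0.54  0.03 -0.63  0.98]
tool delta now [ 0.0003 -0.0011  0.0201] yaw 0.0024
```

carry_out:
  moves:
    - {"dx": 0,"dy": 0,"dz": 0.01,"yaw": 0}
    - {"dx": 0,"dy": 0.001,"dz": 0.007,"yaw": 0}
    - {"dx": 0,"dy": 0.001,"dz": 0.004,"yaw": 0}

```text
time: 4.95
position: [0.4887, 0.1128, 0.0406]
eef_rot: [-2.206, 2.208, -0.045]
ft_force: [-0.1, -4.5, 2.6]
grip_width: 0.0401
```

```bash
python3 -c "
from h import *
to(.4915,.117,.04)"
```

```text
t 4.95 pos [0.4887 0.1128 0.0406] head -1.5718 tilt [ 0.034 -0.006 -0.999] grip 0.0401 F [-0.1 -4.5  2.6] M [-0.84 -0.03 -0.08] q [ 0.57  0.4  -0.57  0.04 -0.58  0.97]
tool delta now [-0.0042 -0.0028  0.0007] yaw -0.001
```

```bash
python3 -c "
from h import *
to(.4915,.117,.04)
s=arm.snapshot('wrist');s2=arm.snapshot('scene')
c=cv2.resize(s2['frame'][150:290,200:360],None,fx=2.8,fy=2.8)
cv2.imwrite('pics/w2.png',np.hstack([c[:392],cv2.resize(s['frame'][150:350,180:480],None,fx=1.13,fy=1.96)]))"
```

```text
t 4.95 pos [0.4887 0.1128 0.0406] head -1.5718 tilt [ 0.034 -0.006 -0.999] grip 0.0401 F [-0.1 -4.5  2.6] M [-0.84 -0.03 -0.08] q [ 0.57  0.4  -0.57  0.04 -0.58  0.97]
tool delta now [-0.0042 -0.0028  0.0007] yaw -0.001
```

View pics/w2.png

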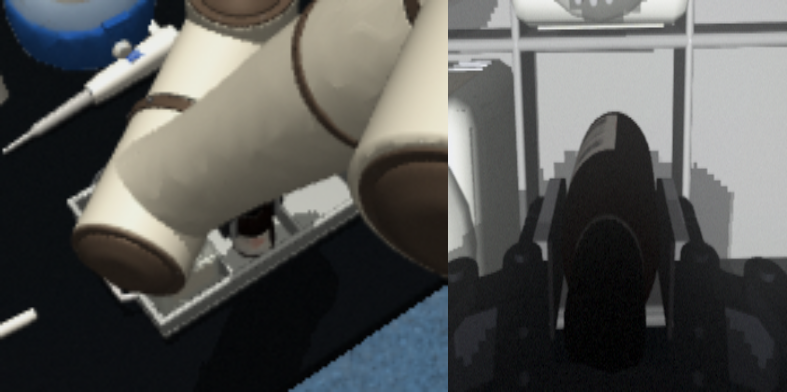

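The bottle is in its cell. The left finger linkage seems to be touching the white port closure, with about 4.5 N towards -y. I'll ease towards -y, set the bottle down and open only a little.

carry_out:
  moves:
    - {"dx": 0.005,"dy": 0,"dz": 0.001,"yaw": 0}
    - {"dx": 0.002,"dy": 0,"dz": 0.002,"yaw": 0}

```text
time: 5.22
position: [0.4899, 0.1054, 0.04]
eef_rot: [-2.203, 2.207, -0.046]
ft_force: [-3.8, 3.5, 11.9]
grip_width: 0.0396
```

```bash
python3 -c "
from h import *
to(.4915,.108,.04)"
```

```text
t 5.22 pos [0.4899 0.1054 0.04  ] head -1.5724 tilt [ 0.037 -0.005 -0.999] grip 0.0396 F [-3.8  3.5 11.9] M [1.23 1.3  0.07] q [ 0.55  0.4  -0.57  0.04 -0.57  0.98]
tool delta now [-0.0026 -0.0016  0.    ] yaw -0.0016
```

carry_out:
  moves:
    - {"dx": 0,"dy": 0,"dz": 0,"yaw": 0}
    - {"dx": 0,"dy": 0,"dz": 0,"yaw": 0}
    - {"dx": 0,"dy": 0,"dz": 0,"yaw": 0}
  gripper: 0.054

```text
time: 5.47
position: [0.4913, 0.1051, 0.0422]
eef_rot: [-2.199, 2.205, -0.048]
ft_force: [-1.3, -0.1, -0.3]
grip_width: 0.0539
```

```bash
python3 -c "
from h import *
to(.4915,.107,.14)"
```

```text
t 5.47 pos [0.4913 0.1051 0.0422] head -1.5732 tilt [ 0.041 -0.003 -0.999] grip 0.0539 F [-1.3 -0.1 -0.3] M [ 0.03  0.1  -0.  ] q [ 0.55  0.4  -0.57  0.04 -0.57  0.98]
tool delta now [-0.0016 -0.0042 -0.0977] yaw -0.0024
```

carry_out:
  moves:
    - {"dx": 0,"dy": 0,"dz": -0.025,"yaw": 0}
    - {"dx": 0,"dy": 0,"dz": -0.035,"yaw": 0}
    - {"dx": 0,"dy": 0,"dz": -0.035,"yaw": 0}
    - {"dx": 0.015,"dy": 0,"dz": -0.02,"yaw": 0}
    - {"dx": 0.037,"dy": 0.009,"dz": 0,"yaw": 0}
    - {"dx": 0.037,"dy": 0.009,"dz": 0,"yaw": 0}
    - {"dx": 0.037,"dy": 0.009,"dz": 0,"yaw": 0}
    - {"dx": 0.037,"dy": 0.009,"dz": 0,"yaw": 0}
    - {"dx": 0.037,"dy": 0.009,"dz": 0,"yaw": 0}
    - {"dx": 0.037,"dy": 0.009,"dz": 0,"yaw": 0}
    - {"dx": 0.037,"dy": 0.009,"dz": 0,"yaw": 0}
    - {"dx": 0.03,"dy": 0.005,"dz": 0,"yaw": 0}
  gripper: 0.054

```text
time: 6.47
position: [0.4204, -0.2044, 0.1657]
eef_rot: [-2.215, 2.179, -0.061]
ft_force: [1.1, 0.1, -0.1]
grip_width: 0.0541
```

Run:
```python
from h import *
to(.413,-.2205,.13)
s=arm.snapshot('top');P=cloud(s);Z=P[...,2]
for b in((.35,.46,-.28,-.16),(.44,.55,.05,.14)):
    m=(Z>.08)&(Z<.1)&(P[...,0]>b[0])&(P[...,0]<b[1])&(P[...,1]>b[2])&(P[...,1]<b[3])
    q=P[m];print(len(q),q.size and (cv2.minEnclosingCircle(q[:,:2].astype(np.float32)),np.median(q[:,2])))
```

```text
t 6.47 pos [ 0.4204 -0.2044  0.1657] head -1.5548 tilt [ 0.052 -0.003 -0.999] grip 0.0541 F [ 1.1  0.1 -0.1] M [ 0.05  0.04 -0.05] q [-0.11  0.16 -0.49 -0.   -0.87  1.69]
tool delta now [0.0159 0.0095 0.0354] yaw 0.016
0 0
102 (((0.5117864608764648, 0.11593034863471985), 0.04019434005022049), np.float64(0.09305618509058355))
```

carry_out:
  moves:
    - {"dx": 0.0155,"dy": 0.01,"dz": 0.005,"yaw": 0.012}
    - {"dx": 0,"dy": 0.003,"dz": 0.03,"yaw": 0}
    - {"dx": 0,"dy": 0.003,"dz": 0.036,"yaw": 0}
    - {"dx": 0,"dy": 0.003,"dz": 0.03,"yaw": 0}
  gripper: 0.07

```text
time: 6.85
position: [0.4124, -0.2306, 0.0694]
eef_rot: [-2.182, 2.196, -0.092]
ft_force: [0.0, 0.9, -0.6]
grip_width: 0.07
```

Run:
```python
from h import *
to(.413,-.2205,.03)
```

```text
t 6.85 pos [ 0.4124 -0.2306  0.0694] head -1.5778 tilt [ 0.074 -0.011 -0.997] grip 0.07 F [ 0.   0.9 -0.6] M [ 0.05  0.15 -0.01] q [-0.17  0.3  -0.62 -0.   -0.58  1.73]
tool delta now [-0.0105  0.0024  0.0392] yaw -0.007
```

carry_out:
  moves:
    - {"dx": -0.0095,"dy": 0.003,"dz": 0.018,"yaw": 0}
    - {"dx": 0,"dy": 0.002,"dz": 0.018,"yaw": 0}
    - {"dx": 0,"dy": 0,"dz": 0.002,"yaw": 0}

```text
time: 7.1
position: [0.4059, -0.2208, 0.0249]
eef_rot: [-2.183, 2.203, -0.079]
ft_force: [0.1, 0.1, -0.2]
grip_width: 0.0701
```

Run:
```python
from h import *
to(.413,-.2205,.03)
```

```text
t 7.1 pos [ 0.4059 -0.2208  0.0249] head -1.5804 tilt [ 0.064 -0.009 -0.998] grip 0.0701 F [ 0.1  0.1 -0.2] M [0.03 0.17 0.03] q [-0.15  0.37 -0.68 -0.   -0.46  1.71]
tool delta now [-0.0004 -0.0074 -0.0046] yaw -0.0096
```

carry_out:
  moves:
    - {"dx": 0,"dy": -0.007,"dz": 0,"yaw": -0.008}

```text
time: 7.18
position: [0.4113, -0.2206, 0.0246]
eef_rot: [-2.194, 2.196, -0.075]
ft_force: [-0.2, 0.6, 1.2]
grip_width: 0.0699
```

carry_out:
  moves:
    - {"dx": 0,"dy": 0,"dz": 0,"yaw": 0}
    - {"dx": 0,"dy": 0,"dz": 0,"yaw": 0}
    - {"dx": 0,"dy": 0,"dz": 0,"yaw": 0}
    - {"dx": 0,"dy": 0,"dz": 0,"yaw": 0}
    - {"dx": 0,"dy": 0,"dz": 0,"yaw": 0}
    - {"dx": 0,"dy": 0,"dz": 0,"yaw": 0}
  gripper: 0.03
  force: 30

```text
time: 7.68
position: [0.4177, -0.2213, 0.0299]
eef_rot: [-2.192, 2.188, -0.091]
ft_force: [0.0, 0.4, -0.7]
grip_width: 0.0402
```

Run:
```python
from h import *
to(.413,-.2205,.03)
```

```text
t 7.68 pos [ 0.4177 -0.2213  0.0299] head -1.5697 tilt [ 0.072 -0.011 -0.997] grip 0.0402 F [ 0.   0.4 -0.7] M [0.   0.17 0.02] q [-0.14  0.37 -0.66  0.   -0.47  1.71]
tool delta now [-0.0008  0.0047 -0.0005] yaw 0.0011
```

carry_out:
  moves:
    - {"dx": 0,"dy": 0,"dz": -0.03,"yaw": 0}
    - {"dx": 0,"dy": 0,"dz": -0.035,"yaw": 0}
    - {"dx": -0.02,"dy": -0.005,"dz": -0.02,"yaw": 0}
    - {"dx": -0.036,"dy": -0.011,"dz": 0,"yaw": 0}
    - {"dx": -0.036,"dy": -0.011,"dz": 0,"yaw": 0}
    - {"dx": -0.036,"dy": -0.011,"dz": 0,"yaw": 0}
    - {"dx": -0.036,"dy": -0.011,"dz": 0,"yaw": 0}
    - {"dx": -0.036,"dy": -0.011,"dz": 0,"yaw": 0}
    - {"dx": -0.03,"dy": -0.011,"dz": 0,"yaw": 0}

```text
time: 8.43
position: [0.4832, 0.0141, 0.1247]
eef_rot: [-2.172, 2.2, -0.091]
ft_force: [1.6, -1.0, -0.6]
grip_width: 0.0399
```

Run:
```python
from h import *
to(.4925,.0387,.1)
```

```text
t 8.43 pos [0.4832 0.0141 0.1247] head -1.5838 tilt [ 0.076 -0.008 -0.997] grip 0.0399 F [ 1.6 -1.  -0.6] M [-0.06  0.08 -0.03] q [ 0.39  0.22 -0.55  0.05 -0.73  1.13]
tool delta now [-0.0249 -0.0071  0.0252] yaw -0.013
```

carry_out:
  moves:
    - {"dx": -0.016,"dy": -0.009,"dz": 0.01,"yaw": -0.012}
    - {"dx": 0,"dy": 0,"dz": 0.025,"yaw": 0}
    - {"dx": 0,"dy": 0,"dz": 0.018,"yaw": 0}
    - {"dx": 0,"dy": 0,"dz": 0.005,"yaw": 0}

```text
time: 8.77
position: [0.5031, 0.0393, 0.0702]
eef_rot: [-2.189, 2.164, -0.1]
ft_force: [-1.6, -0.3, -0.6]
grip_width: 0.0398
```

Run:
```python
from h import *
to(.495,.0387,.034)
```

```text
t 8.77 pos [0.5031 0.0393 0.0702] head -1.5594 tilt [ 0.089 -0.002 -0.996] grip 0.0398 F [-1.6 -0.3 -0.6] M [-0.03  0.2   0.04] q [ 0.42  0.33 -0.58  0.07 -0.57  1.1 ]
tool delta now [0.0004 0.0113 0.0353] yaw 0.0114
```

carry_out:
  moves:
    - {"dx": 0,"dy": 0.008,"dz": 0.014,"yaw": 0.01}
    - {"dx": 0,"dy": 0.003,"dz": 0.012,"yaw": 0}
    - {"dx": 0,"dy": 0,"dz": 0.006,"yaw": 0}

```text
time: 9.02
position: [0.4952, 0.0392, 0.0372]
eef_rot: [-2.177, 2.174, -0.101]
ft_force: [0.2, -0.1, -1.2]
grip_width: 0.0399
```

Run:
```python
from h import *
to(.495,.0387,.034)
```

```text
t 9.02 pos [0.4952 0.0392 0.0372] head -1.5697 tilt [ 0.091 -0.002 -0.996] grip 0.0399 F [ 0.2 -0.1 -1.2] M [ 0.02  0.19 -0.02] q [ 0.43  0.38 -0.64  0.09 -0.47  1.07]
tool delta now [0.0005 0.0005 0.0031] yaw 0.0011
```

carry_out:
  moves:
    - {"dx": 0,"dy": 0,"dz": 0.003,"yaw": 0}
    - {"dx": 0,"dy": 0,"dz": 0.002,"yaw": 0}

```text
time: 9.18
position: [0.4956, 0.0386, 0.0321]
eef_rot: [-2.177, 2.175, -0.101]
ft_force: [-0.1, 0.6, 8.4]
grip_width: 0.0403
```

Run:
```python
from h import *
to(.495,.0387,.034)
```

```text
t 9.18 pos [0.4956 0.0386 0.0321] head -1.5701 tilt [ 0.09  -0.002 -0.996] grip 0.0403 F [-0.1  0.6  8.4] M [0.09 0.13 0.01] q [ 0.43  0.39 -0.64  0.09 -0.46  1.06]
tool delta now [-0.0001  0.0004 -0.002 ] yaw 0.0007
```

carry_out:
  moves:
    - {"dx": 0,"dy": 0,"dz": 0,"yaw": 0}
    - {"dx": 0,"dy": 0,"dz": -0.001,"yaw": 0}
  gripper: 0.052

```text
time: 9.35
position: [0.4965, 0.0386, 0.0341]
eef_rot: [-2.176, 2.175, -0.102]
ft_force: [-0.2, -0.9, -0.0]
grip_width: 0.0526
```

carry_out:
  moves:
    - {"dx": 0,"dy": 0.002,"dz": -0.025,"yaw": 0}
    - {"dx": 0,"dy": 0,"dz": -0.036,"yaw": 0}
    - {"dx": 0,"dy": 0,"dz": -0.036,"yaw": 0}
    - {"dx": 0,"dy": 0,"dz": -0.02,"yaw": 0}

```text
time: 9.68
position: [0.4818, 0.0374, 0.1523]
eef_rot: [-2.181, 2.182, -0.097]
ft_force: [1.0, -0.4, 0.1]
grip_width: 0.0518
```

Run:
```python
from h import *
to(.5695,.118,.18)
s=arm.snapshot('wrist');cv2.imwrite('pics/w3.png',s['frame'])
```

```text
t 9.68 pos [0.4818 0.0374 0.1523] head -1.5718 tilt [ 0.083 -0.006 -0.997] grip 0.0518 F [ 1.  -0.4  0.1] M [ 0.09  0.04 -0.02] q [ 0.44  0.18 -0.52  0.06 -0.79  1.09]
tool delta now [-0.0805 -0.0896 -0.0208] yaw -0.001
```

View pics/w3.png

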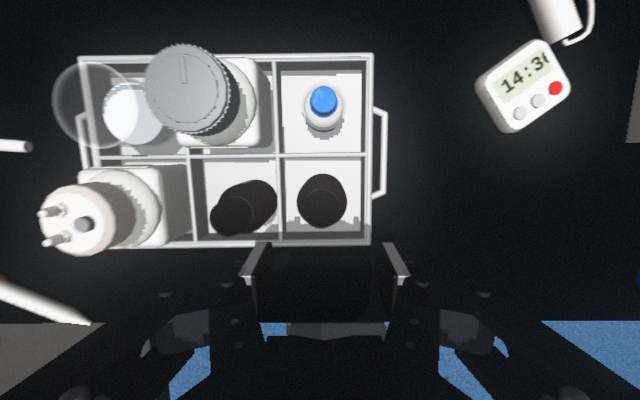

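Wrist view: both amber bottles stand upright in their cells at (243,205) and (322,200), and the cap's bar at (183,68) still points to +x. The ambers are done, so the cap is next.

carry_out:
  moves:
    - {"dx": -0.022,"dy": -0.024,"dz": -0.01,"yaw": 0}
    - {"dx": -0.022,"dy": -0.024,"dz": -0.005,"yaw": 0}
    - {"dx": -0.022,"dy": -0.024,"dz": 0,"yaw": 0}
    - {"dx": -0.008,"dy": -0.012,"dz": 0,"yaw": 0}
  gripper: 0.075

```text
time: 10.07
position: [0.5662, 0.1121, 0.1861]
eef_rot: [-2.165, 2.174, -0.105]
ft_force: [-0.3, -0.1, 0.2]
grip_width: 0.0749
```

Run:
```python
from h import *
to(.5695,.118,.15)
```

```text
t 10.07 pos [0.5662 0.1121 0.1861] head -1.5751 tilt [ 0.099  0.002 -0.995] grip 0.0749 F [-0.3 -0.1  0.2] M [-0.03  0.13 -0.  ] q [ 0.5   0.29 -0.27  0.06 -0.92  1.03]
tool delta now [-0.0058  0.0003  0.0363] yaw -0.0043
```

carry_out:
  moves:
    - {"dx": -0.005,"dy": 0.001,"dz": 0.02,"yaw": -0.004}
    - {"dx": 0,"dy": 0.002,"dz": 0.025,"yaw": 0}
    - {"dx": 0,"dy": 0.002,"dz": 0.015,"yaw": 0}
  gripper: 0.08

```text
time: 10.32
position: [0.5756, 0.1224, 0.1318]
eef_rot: [-2.158, 2.154, -0.115]
ft_force: [-0.8, -0.5, -0.9]
grip_width: 0.08
```

Run:
```python
from h import *
to(.571,.118,.093)
```

```text
t 10.32 pos [0.5756 0.1224 0.1318] head -1.5682 tilt [ 0.117  0.011 -0.993] grip 0.08 F [-0.8 -0.5 -0.9] M [-0.04  0.31 -0.05] q [ 0.51  0.36 -0.33  0.07 -0.77  1.02]
tool delta now [0.0048 0.0091 0.0379] yaw 0.0026
```

carry_out:
  moves:
    - {"dx": 0.0045,"dy": 0.008,"dz": 0.016,"yaw": 0}
    - {"dx": 0,"dy": 0.002,"dz": 0.015,"yaw": 0}
    - {"dx": 0,"dy": 0.001,"dz": 0.003,"yaw": 0}

```text
time: 10.57
position: [0.5681, 0.1181, 0.0941]
eef_rot: [-2.158, 2.155, -0.114]
ft_force: [-0.8, -0.3, 0.7]
grip_width: 0.0797
```

Run:
```python
from h import *
to(.571,.118,.092)
```

```text
t 10.57 pos [0.5681 0.1181 0.0941] head -1.5686 tilt [ 0.116  0.011 -0.993] grip 0.0797 F [-0.8 -0.3  0.7] M [-0.06  0.26  0.02] q [ 0.51  0.4  -0.4   0.08 -0.67  1.01]
tool delta now [ 0.0001 -0.0026  0.0025] yaw 0.0022
```

carry_out:
  moves:
    - {"dx": 0,"dy": -0.001,"dz": 0.002,"yaw": 0}
    - {"dx": 0,"dy": 0,"dz": 0.0015,"yaw": 0}
    - {"dx": 0,"dy": 0.0005,"dz": 0.001,"yaw": 0}
    - {"dx": 0,"dy": 0.0005,"dz": 0.001,"yaw": 0}
    - {"dx": 0,"dy": 0,"dz": 0,"yaw": 0}
    - {"dx": 0,"dy": 0,"dz": 0,"yaw": 0}
  gripper: 0.035
  force: 80

```text
time: 11.07
position: [0.5702, 0.1182, 0.0924]
eef_rot: [-2.156, 2.152, -0.117]
ft_force: [0.2, 0.3, -0.8]
grip_width: 0.0469
```

Run:
```python
from h import *
to(.571,.118,.092)
```

```text
t 11.07 pos [0.5702 0.1182 0.0924] head -1.5684 tilt [ 0.12   0.012 -0.993] grip 0.0469 F [ 0.2  0.3 -0.8] M [-0.14  0.42 -0.01] q [ 0.51  0.4  -0.4   0.08 -0.66  1.01]
tool delta now [ 0.0002 -0.0007  0.0005] yaw 0.0024
```

Gripped, with an opening of 47 mm against 49 mm nominal. The tool has slowly tilted to 0.12 rad, because each row ratchets from the measured pose. I'll pull gently upwards against the locked cap to lever the tilt back.

carry_out:
  moves:
    - {"dx": 0,"dy": 0,"dz": -0.003,"yaw": 0}
    - {"dx": 0,"dy": 0,"dz": -0.004,"yaw": 0}
    - {"dx": 0,"dy": 0,"dz": -0.004,"yaw": 0}
    - {"dx": 0,"dy": 0,"dz": -0.004,"yaw": 0}

```text
time: 11.4
position: [0.5695, 0.1182, 0.0938]
eef_rot: [-2.151, 2.155, -0.11]
ft_force: [12.9, -0.2, -25.3]
grip_width: 0.0466
```

Run:
```python
from h import *
to(.571,.118,.092)
```

```text
t 11.4 pos [0.5695 0.1182 0.0938] head -1.5717 tilt [ 0.118  0.015 -0.993] grip 0.0466 F [ 12.9  -0.2 -25.3] M [-0.26 -2.6   0.06] q [ 0.51  0.4  -0.4   0.07 -0.67  1.01]
tool delta now [ 0.0002 -0.0013  0.0019] yaw -0.0009
```

carry_out:
  moves:
    - {"dx": 0,"dy": -0.004,"dz": -0.001,"yaw": 0}
    - {"dx": 0,"dy": -0.005,"dz": -0.001,"yaw": 0}
    - {"dx": 0,"dy": -0.005,"dz": -0.001,"yaw": 0}
    - {"dx": 0,"dy": -0.005,"dz": -0.001,"yaw": 0}

```text
time: 11.73
position: [0.5709, 0.1162, 0.0917]
eef_rot: [-2.17, 2.188, -0.076]
ft_force: [-12.7, 7.1, 1.5]
grip_width: 0.0469
```

Run:
```python
from h import *
to(.571,.118,.092)
```

```text
t 11.73 pos [0.5709 0.1162 0.0917] head -1.5788 tilt [ 0.077  0.007 -0.997] grip 0.0469 F [-12.7   7.1   1.5] M [1.86 3.83 0.21] q [ 0.49  0.42 -0.35  0.05 -0.73  1.03]
tool delta now [-0.0018 -0.0001 -0.0003] yaw -0.008
```

carry_out:
  moves:
    - {"dx": -0.001,"dy": -0.005,"dz": -0.001,"yaw": -0.002}
    - {"dx": -0.001,"dy": -0.005,"dz": -0.001,"yaw": -0.002}
    - {"dx": -0.001,"dy": -0.005,"dz": -0.001,"yaw": -0.002}
    - {"dx": 0,"dy": -0.005,"dz": -0.001,"yaw": 0}
    - {"dx": 0,"dy": -0.005,"dz": -0.001,"yaw": 0}

```text
time: 12.15
position: [0.5702, 0.116, 0.0922]
eef_rot: [-2.204, 2.222, -0.029]
ft_force: [-12.6, 5.6, 2.8]
grip_width: 0.0469
```

Run:
```python
from h import *
to(.571,.118,.092)
```

```text
t 12.15 pos [0.5702 0.116  0.0922] head -1.579 tilt [ 0.021 -0.005 -1.   ] grip 0.0469 F [-12.6   5.6   2.8] M [1.61 3.39 0.05] q [ 0.49  0.44 -0.3   0.02 -0.81  1.06]
tool delta now [-0.002  -0.0008  0.0002] yaw -0.0082
```

carry_out:
  moves:
    - {"dx": -0.002,"dy": -0.005,"dz": 0,"yaw": 0}
    - {"dx": -0.002,"dy": -0.005,"dz": 0,"yaw": 0}
    - {"dx": -0.001,"dy": -0.003,"dz": 0,"yaw": 0}
    - {"dx": 0,"dy": 0.001,"dz": 0,"yaw": 0}

```text
time: 12.48
position: [0.5696, 0.1164, 0.0927]
eef_rot: [2.199, -2.22, 0.009]
ft_force: [8.4, -2.3, -10.8]
grip_width: 0.0467
```

carry_out:
  moves:
    - {"dx": 0,"dy": 0,"dz": 0,"yaw": -0.06}
    - {"dx": 0,"dy": 0,"dz": 0,"yaw": -0.08}

```text
time: 12.65
position: [0.5695, 0.1163, 0.0928]
eef_rot: [2.352, -2.057, 0.007]
ft_force: [-1.9, -0.7, -2.0]
grip_width: 0.047
```

Run:
```python
from h import *
to(.571,.118,.092)
```

```text
t 12.65 pos [0.5695 0.1163 0.0928] head -1.4371 tilt [-0.008 -0.015 -1.   ] grip 0.047 F [-1.9 -0.7 -2. ] M [ 0.02  0.27 -0.09] q [ 0.49  0.45 -0.28  0.01 -0.86  1.21]
tool delta now [-0.0015 -0.0017  0.0008] yaw 0.1337
```

carry_out:
  moves:
    - {"dx": 0,"dy": 0,"dz": 0.0007,"yaw": -0.1}
    - {"dx": 0,"dy": 0,"dz": 0.0007,"yaw": -0.1}

```text
time: 12.82
position: [0.5703, 0.1168, 0.0928]
eef_rot: [2.556, -1.802, 0.006]
ft_force: [-2.1, 2.3, 0.3]
grip_width: 0.0464
```

Run:
```python
from h import *
to(.571,.118,.092)
s=arm.snapshot('wrist');cv2.imwrite('pics/w4.png',s['frame'])
```

```text
t 12.82 pos [0.5703 0.1168 0.0928] head -1.2279 tilt [-0.005 -0.014 -1.   ] grip 0.0464 F [-2.1  2.3  0.3] M [ 0.58  0.67 -0.05] q [ 0.49  0.45 -0.28  0.01 -0.85  1.42]
tool delta now [-0.0009 -0.001   0.0008] yaw 0.3429
```

View pics/w4.png

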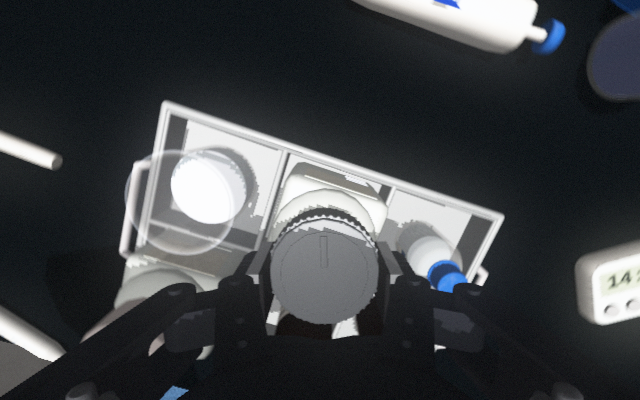

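The bar at (323,250) still points straight up in the turned wrist view. So the cap has followed the gripper by 0.35 rad with hardly any torque, and anticlockwise loosens it. I'll continue to about 1.3 rad.

carry_out:
  moves:
    - {"dx": 0,"dy": 0,"dz": 0.0007,"yaw": -0.1}
    - {"dx": 0,"dy": 0,"dz": 0.0007,"yaw": -0.105}
    - {"dx": 0,"dy": 0,"dz": 0.0007,"yaw": -0.105}
    - {"dx": 0,"dy": 0,"dz": 0.0007,"yaw": -0.105}
    - {"dx": 0,"dy": 0,"dz": 0.0007,"yaw": -0.105}
    - {"dx": 0,"dy": 0,"dz": 0.0007,"yaw": -0.105}
    - {"dx": 0,"dy": 0,"dz": 0.0007,"yaw": -0.1}

```text
time: 13.45
position: [0.5711, 0.1163, 0.0929]
eef_rot: [3.038, -0.745, 0.003]
ft_force: [-1.7, -0.8, 0.5]
grip_width: 0.0466
```

Run:
```python
from h import *
to(.571,.117,.092,-.27)
```

```text
t 13.45 pos [0.5711 0.1163 0.0929] head -0.4809 tilt [-0.001 -0.014 -1.   ] grip 0.0466 F [-1.7 -0.8  0.5] M [-0.11  0.33  0.01] q [ 0.48  0.45 -0.28  0.02 -0.85  2.17]
tool delta now [-0.0004 -0.0006  0.0008] yaw -0.2109
```

carry_out:
  moves:
    - {"dx": 0,"dy": 0,"dz": 0.0007,"yaw": -0.1}
    - {"dx": 0,"dy": 0,"dz": 0.0007,"yaw": -0.08}
    - {"dx": 0,"dy": 0,"dz": 0.0005,"yaw": 0}

```text
time: 13.7
position: [0.5715, 0.116, 0.0929]
eef_rot: [3.094, -0.461, 0.004]
ft_force: [-1.0, 0.1, -0.9]
grip_width: 0.0466
```

Run:
```python
from h import *
to(.571,.117,.092,-.27)
```

```text
t 13.7 pos [0.5715 0.116  0.0929] head -0.2961 tilt [ 0.    -0.014 -1.   ] grip 0.0466 F [-1.   0.1 -0.9] M [-0.21  0.4  -0.03] q [ 0.48  0.45 -0.28  0.02 -0.85  2.35]
tool delta now [-0.0007 -0.0008  0.0009] yaw -0.0261
```

carry_out:
  moves:
    - {"dx": 0,"dy": 0,"dz": -0.003,"yaw": -0.015}
    - {"dx": 0,"dy": 0,"dz": -0.004,"yaw": 0}

```text
time: 13.87
position: [0.5715, 0.1161, 0.1002]
eef_rot: [3.096, -0.445, 0.004]
ft_force: [-1.1, -0.9, -1.1]
grip_width: 0.0468
```

Run:
```python
from h import *
to(.571,.117,.16,-.27)
```

```text
t 13.87 pos [0.5715 0.1161 0.1002] head -0.2857 tilt [ 0.    -0.014 -1.   ] grip 0.0468 F [-1.1 -0.9 -1.1] M [-0.12  0.33 -0.02] q [ 0.48  0.44 -0.27  0.02 -0.86  2.36]
tool delta now [-0.0005  0.     -0.0598] yaw -0.0157
```

Rose 7 mm with no load, so the cap is free.

carry_out:
  moves:
    - {"dx": 0,"dy": 0,"dz": -0.01,"yaw": 0}
    - {"dx": 0,"dy": 0,"dz": -0.015,"yaw": 0}
    - {"dx": 0,"dy": 0,"dz": -0.02,"yaw": 0}
    - {"dx": 0,"dy": 0,"dz": -0.02,"yaw": 0}
    - {"dx": 0,"dy": 0,"dz": -0.015,"yaw": 0}
    - {"dx": 0,"dy": 0,"dz": -0.006,"yaw": 0}
    - {"dx": 0,"dy": 0,"dz": 0,"yaw": 0}
    - {"dx": 0,"dy": 0,"dz": 0.001,"yaw": 0}

```text
time: 14.53
position: [0.5762, 0.1192, 0.1985]
eef_rot: [3.102, -0.461, 0.028]
ft_force: [-0.8, -0.4, -0.1]
grip_width: 0.0466
```

Run:
```python
from h import *
to(.571,.117,.19,-.27)
s=arm.snapshot('wrist');t=arm.snapshot('top')
P=cloud(t);m=(abs(P[...,0]-.57)<.03)&(abs(P[...,1]-.117)<.03);print(np.nanpercentile(P[m][:,2],[5,50,95]))
P=cloud(s);
for v in(190,215,240,265,290): print(v,P[v,285:365:20].round(3).tolist())
cv2.imwrite('pics/w5.png',np.vstack([s['frame'][:330,:],cv2.resize(t['frame'][140:260,180:420],(640,270))]))
```

```text
t 14.53 pos [0.5762 0.1192 0.1985] head -0.2951 tilt [ 0.017 -0.008 -1.   ] grip 0.0466 F [-0.8 -0.4 -0.1] M [-0.01  0.    0.04] q [ 0.49  0.34 -0.15  0.02 -1.07  2.35]
tool delta now [-0.0045  0.0036  0.0084] yaw -0.0251
[0.07266167 0.55261107 0.5587243 ]
190 [[0.546, 0.135, 0.07], [0.567, 0.135, 0.097], [0.582, 0.128, 0.087], [0.599, 0.12, 0.074]]
215 [[0.531, 0.103, 0.033], [0.575, 0.145, 0.206], [0.584, 0.145, 0.214], [0.592, 0.139, 0.203]]
240 [[0.565, 0.141, 0.22], [0.573, 0.139, 0.222], [0.581, 0.137, 0.222], [0.589, 0.134, 0.222]]
265 [[0.562, 0.131, 0.223], [0.57, 0.128, 0.222], [0.578, 0.126, 0.223], [0.586, 0.123, 0.223]]
290 [[0.558, 0.12, 0.224], [0.567, 0.118, 0.225], [0.575, 0.115, 0.224], [0.583, 0.113, 0.224]]
```

View pics/w5.png

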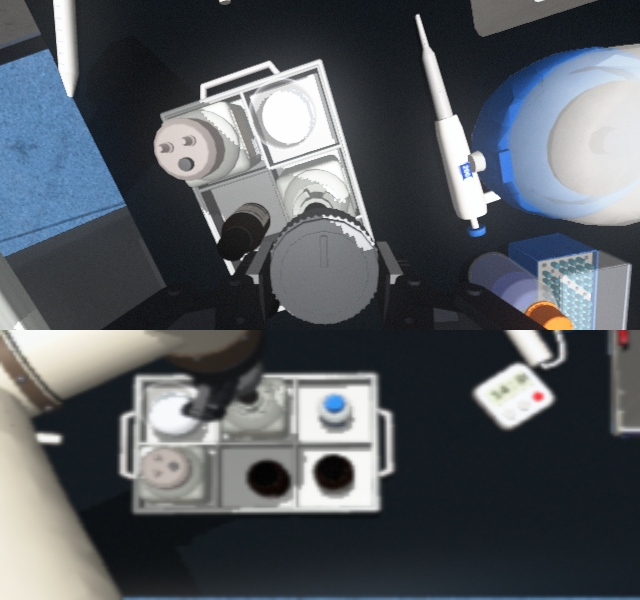

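```bash
python3 -c "
from h import *
print(arm.finish_job()); to(.57,.117,.19)"
```

```text
the job is handed in; nothing more can be done
None
the job is handed in; nothing more can be done
```

The job is done and handed in at about 14.6 s of the 64 s allowed. I put both amber bottles in the two empty cells, (-39, 0) and (-39, -78), and let go of them before touching the cap. The cap turned freely anticlockwise, so I didn't try the other way. I turned it about 1.28 rad, and it lifted off with no load.

**Last checks**
- **Cap:** its top measured about 0.223 m above the bench, so its underside is about 84 mm above the mouth. The gripper still holds it, at an opening of 46.6 mm.
- **Level:** the tool's tilt was about 0.02 rad. The depth points on the cap's top suggested a slope of up to about 0.1 rad. I put that down mostly to sensor noise but didn't check further.
- **Other things:** in the last views both amber bottles, the beaker and the small bottle stand upright in their cells. The timer looks where it was. I didn't re-measure the petri dish, tube or marker, but the arm never went down near them.

**What went less smoothly**
- **First bottle:** while I lowered it, the tool felt a sideways push of about 4.5 N, probably a finger linkage touching the white port closure. I moved away, so this bottle stands roughly 10 mm off its cell's centre.
- **Tool tilt:** it crept up to 0.12 rad during the moves. I brought it back to near zero by pulling gently against the still-locked cap (up to about 25 N) before turning it.

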